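# Fetch a sample jar from the bench drawer and present it to the bar-code reader

## Robot

A 6-joint arm with a two-finger parallel gripper is mounted at the origin on the work surface. World frame = base frame: x ahead of the robot, y to its left, z up, the work surface at z = 0. Lengths are in mm, angles in rad, forces in N, time in s.
With the tool pointing down it reaches from about 300 to 850 mm from the base axis. Payload 4.2 kg.
Tool frame: the origin (TCP) lies between the finger pads; the fingertips stand 25 mm ahead of it and the grasp point (between the pads) lies 6 mm ahead of it; z points along the fingers, y is the line along which they close (so a half turn about z gives the same grasp; the last joint's range is limited). The gripper opens to 91 mm and grips with 3 to 60 N. Pads are 32 mm wide; open, the fingers measure 118 mm over their backs; the gripper's body (76 mm by 178 mm) begins 60 mm behind the grasp point.
Start: joints at [-1.173, 0.32, 1.565, -0, 1.257, -0.02], TCP at [233.311, -525.554, 238.976] pointing down, gripper open.
Joint ranges: [-3.11, 3.11], [-0.84, 2.01], [0.21, 2.61], [-1.34, 4.49], [0.05, 2.63], [-2.56, 2.56]. Speed limits (rad/s): [2.57, 2.57, 3.14, 3.14, 3.14, 3.14].

## Interface

Orientations are given as a 3x3 rotation matrix whose columns are the frame's x, y, z axes.
In Python, from bench import sense, camera, camera_model, hand_in, boxes_of, regions_of, spot_point gives the robot as it stands. The module is installed in compiled form; this text tells all that it offers.
- The arm moves only by the tool drive_tool, never from a script. Its argument "deltas" is a list of rows, each an object of numbers: "x", "y", "z": the shift along the world's x, y, z in cm; "rx", "ry", "rz": the turn, a rotation vector about the world's x, y, z in degrees; "fingers": the finger opening in cm, from 0 to 9.12. A call has exactly 5 rows; each row shifts and turns the commanded pose from where the row before left it; what a row does not reach is not made up. A row lasts 1/8 s, in which the tool goes at most 62.5 mm and 10.7 degrees, less where a joint would pass 70% of its speed; a pose out of reach is approached as far as the arm can. A call with a gripper value outside its range is refused whole. The fingers move at their own pace and stop on an object; "newtons" is the grip in N (left out, the last holds). Time passes only in rows, so rows that do not move let the fingers close, or fill a call up. It gives the time, the measured TCP pose, the force, the opening and the grip force at its end, in the units of the state.
- sense(): the state, without advancing time (a new reading comes with each control period).
- camera(name): name is "scene" or "top" or "wrist"; returns (picture, depth): 400x640x3 uint8, red, green, blue; 400x640 float32, mm along the optical axis (not along the pixel's ray), 0 where there is no reading.
- camera_model(name): a dict with "mtx" (3x3 intrinsics, pixels), "distortion" ([k1, k2, p1, p2, k3] as OpenCV has them; the pictures are not rectified), "origin" and "attitude" of the camera in the world. Camera axes: x right, y down, z forward; pixel columns grow to the right and rows downward; lengths in mm; the calibration is good to about 2 mm. A picture is of the moment at which its call begins: read the wrist's pose just before it. camera_model takes no time and is no camera call; for the wrist camera it gives the pose at the moment of the call.
- hand_in(): hands the job in; it is judged then, once.
Trained networks look in the newest picture that a camera, given by its name, has taken for a name from the list of things; names that differ only in an ending like _2 or _b are one class to them, and where a whole thing is asked for, a point or a joint stands for the part that bears it (a point fixed in the world has none). Each returns a list of dicts, best first, with "conf" (0 to 1); they miss things now and then, are a little off and sometimes report something else, mostly with a low value. They report only what shows in the picture. A call takes as long as a camera call.
- boxes_of(thing, camera): "centre" ([x, y, z] in mm, in the coordinates of the camera as it stood for that picture, good to about 4 mm: the middle of the surface that is visible of it).
- regions_of(thing, camera): "region" (400x640 bool, what is visible of it).
- spot_point(thing, camera): "centre" ([x, y, z] in mm, in the coordinates of the camera as it stood for that picture, good to about 4 mm: a listed point, or the origin of a listed thing).
The state is a dict: "t": time; "qpos": joint angles; "joint_vel": joint speeds; "tau": joint torques, N m; "position": TCP position; "eef_rot": TCP orientation; "ft_force": force on the tool from outside, world axes, zero at the start; "moment": the same for the moment, N m; "finger_gap": finger opening in mm; "grasp_force": force on a finger pad.
Only numpy, scipy, OpenCV 4.12 (cv2) and the standard library are available. Lean on these libraries where they do the work, as an engineer would, in place of code of your own. Each camera call takes 0.05 s, during which the arm holds its last target. There are 200 camera calls.

## Task

Pull open the upper drawer of the grey bench cabinet, take out the tall narrow jar and, keeping it upright, set it down on the round pad of the bar-code reader with its label squarely facing the reader's window. Then push the drawer fully home with the two low pots still standing in it. Do not drop the jar or knock over any pot or bottle.

Things in the scene. Friction and masses are not known exactly. Their poses are not given: they have to be found in the camera images.
- cabinet: Fixed grey steel bench cabinet with two white drawer fronts one above the other, 260 mm deep (x) x 360 wide (y) x 205 high. Origin: centre of its underside. Its -x axis points out of its front, the way the drawers open; front plane of the shut drawers at x = -130 mm. The lower drawer (65 mm high, with the same kind of handle at 52 mm height) is not needed. A notebook lies on the back of its top.
- drawer (a joint): Slide of the upper drawer, in m: 0 fully home, grows as it is pulled out along the cabinet's -x, stops at 0.18. It may start up to 0.02 ajar. It slides freely (about 1.5 N friction, no latch, no spring) and stays where it is left. Its front is 14 mm thick, 354 wide and stands from 78 to 202 mm above the table.
- handle (a point): Middle of the upper drawer's steel bow handle: a horizontal round bar 11 mm thick and 150 mm long, parallel to the front, its axis 38 mm out from the front's outer face (32 mm clear gap, open from above between the two end posts), 178 mm above the table and 27 mm below the cabinet's top. Axes as the cabinet's. Moves with the drawer.
- drawer_floor (a point): Middle of the upper drawer's inner floor (222 x 320 mm), 85 mm above the table; moves with the drawer. Axes as the cabinet's. Drawer sides 60 mm high; a row of slide boxes 45 mm high is fixed along the back of the drawer, its near face 166 mm behind the inner face of the front.
- jar: The tall narrow jar: loose, about 0.16 kg, 100 mm high, white body 48 mm in diameter, blue screw lid 52 mm in diameter over the top 24 mm. It starts standing in the upper drawer, in one of three places side by side about 112 mm apart, 75 mm behind the front's inner face; low pots stand in the other two. Origin: centre of its underside, z up; +x points out of the middle of its label.
- label (a point): Middle of the jar's paper bar-code label, on its wall 24 mm from the jar's axis along the jar's +x, 40 mm above its underside. A paper sealing tab 15 mm wide runs from the label up the side of the lid and over its top to the middle, so that it shows from above which way the label faces.
- reader: Fixed bar-code reader on a dark steel base plate 205 x 110 mm, 6 mm thick. Origin: underside of the plate, below the centre of the round pad. +x points from the pad to the reader's upright grey housing, whose window looks back along -x to the pad; the housing is 86 mm wide and 110 mm high, its window face 74 mm from the pad's centre.
- pad (a point): Centre of the flat round pad (80 mm in diameter, flush) on the reader's plate where a sample is presented; 6 mm above the table. Axes as the reader's.
- window (a point): Middle of the reader's dark window, 55 mm above the table. Axes as the reader's. The label faces it when the jar's +x axis is parallel to the reader's +x.
- pot_a: Low wide pot: white, blue lid 66 mm in diameter, 58 mm high, loose, labelled like the jar. Starts in the upper drawer and stays there. Origin: centre of its underside.
- pot_b: As pot_a; also in the upper drawer.
- pot_c: Same low pot, standing on the bench behind the reader (+x side); a bystander.
- pot_d: Same low pot, standing on the bench in front of the cabinet, on the left; the open upper drawer passes above it; a bystander.
- wash_bottle: White wash bottle with a red spout, 64 mm in diameter, 186 mm high, loose, to the right of the cabinet; a bystander. Origin: centre of its underside.

How it is judged (in metres and radians):
On the way:
1. the upper drawer is pulled open by at least 100 mm (value of joint drawer above 0.1 m), for 0.1 s.
At the end, for the whole second after the job is handed in: The jar stands at rest on the reader's plate, upright within 0.1 rad, its axis within 25 mm of the pad's centre, its label turned to the window within 0.35 rad; the upper drawer is within 8 mm of fully home; both low pots stand in it, upright (horizontal distance between jar and pad below 0.025 m and z of jar in the frame of pad between -0.006 and 0.006 m and angle between jar's own z axis and vertical below 0.1 rad and angle between the x axis of jar and the x axis of reader, either way round below 0.35 rad and x of window in the frame of jar above 0.02 m and linear speed of jar below 0.02 m/s and value of joint drawer below 0.008 m and angle between each of pot_a, pot_b's own z axis and vertical below 0.2 rad and z of each of pot_a, pot_b in the frame of drawer_floor below 0.02 m and horizontal distance between each of pot_a, pot_b and drawer_floor below 0.19 m); the robot touches nothing.
It fails at once if the jar is tipped by more than 0.5 rad (angle between jar's own z axis and vertical above 0.5 rad).
It fails at once if the jar is dropped: near the pad, more than 20 mm above the plate and out of the fingers (horizontal distance between jar and pad below 0.08 m and z of jar in the frame of pad above 0.02 m and contact force between jar and the fingers below 0.01 N).
It fails at once if a pot or the wash bottle is knocked over (tilted by more than 0.5 rad) (angle between any of pot_a, pot_b, pot_c, pot_d, wash_bottle's own z axis and vertical above 0.5 rad).
It also fails if it takes over 67 s, if anything falls off the work surface, if the arm or the gripper's body presses on something with over 40 N, if the wrist force passes 120 N, or if a joint passes its speed limit or range.

## Working session

There is one attempt and no reset: what is moved stays moved. The work goes in short steps, Python scripts to look and compute and a tool call to move; the robot and the scene stay as the last step left them, time stands still between calls to the robot, and variables do not carry over. Pictures are saved under pics/ and viewed, at most 10 in all, crops included, and the job is handed in when it is done.

Besides the shell and the picture viewer there is one more tool, called by a JSON object that holds its "op" and its "data", one argument or row to a line. drive_tool: Moves the arm, as the interface text tells. Its arguments: {"type":"object","properties":{"deltas":{"type":"array","items":{"type":"object","properties":{"x":{"type":"number"},"y":{"type":"number"},"z":{"type":"number"},"rx":{"type":"number"},"ry":{"type":"number"},"rz":{"type":"number"},"fingers":{"type":"number"}}}},"newtons":{"type":"number"}},"required":["deltas"]}

```bash
mkdir -p pics; cat > h.py <<'E'
from bench import *
import numpy as np, cv2
def W(cam,p,m=None):
    m=m or camera_model(cam); return np.array(m["attitude"])@np.array(p)+np.array(m["origin"]).ravel()
def pt(th,cam,f=spot_point,n=3):
    m=camera_model(cam)
    return [(round(d["conf"],2),W(cam,d["centre"],m).round(1).tolist()) for d in f(th,cam)[:n]]
def px2w(cam,us,depth,m=None):
    m=m or camera_model(cam);K=np.array(m["mtx"]);us=np.array(us,float).reshape(-1,2)
    n=cv2.undistortPoints(us.reshape(-1,1,2),K,np.array(m["distortion"],float)).reshape(-1,2)
    d=np.array([depth[int(v),int(u)] for u,v in us])
    return (np.c_[n,np.ones(len(n))]*d[:,None])@np.array(m["attitude"]).T+np.array(m["origin"]).ravel()
E
python3 - <<'E'
from h import *
a,_=camera("scene");b,_=camera("top")
cv2.imwrite("pics/a.png",a[:,:,::-1]);cv2.imwrite("pics/b.png",b[:,:,::-1])
for c in("scene","top"):
    print(c,camera_model(c)["origin"])
    for t in("cabinet","handle","reader","pad","window","pot_d","wash_bottle"): print(t,pt(t,c))
s=sense();print(s["t"],s["position"],s["eef_rot"])
E
```

```text
scene [1027.332296    -93.6230903  1213.88315041]
cabinet []
handle []
reader [(0.58, [514.7, -341.3, -3.2]), (0.2, [681.7, -355.7, 1.5])]
pad [(0.71, [512.6, -341.5, 5.5])]
window [(0.9, [517.1, -413.5, 57.3])]
pot_d [(0.95, [403.3, 261.2, 1.5]), (0.75, [680.4, -353.4, 0.4])]
wash_bottle [(0.81, [715.3, -256.3, -0.2])]
top [ 437.49999766  -64.26381247 1159.71375317]
cabinet []
handle [(0.64, [602.9, 129.7, 181.6])]
reader [(0.61, [515.2, -340.0, 2.9])]
pad [(0.57, [513.3, -338.1, 9.2])]
window []
pot_d [(0.8, [674.7, -352.7, 0.0]), (0.58, [402.4, 256.2, 0.4])]
wash_bottle [(0.74, [714.6, -255.3, 4.5])]
0.8 [ 233.31867772 -525.56423857  238.99653044] [[ 9.13991073e-01  4.05734291e-01  6.32345873e-05]
 [ 4.05734296e-01 -9.13991065e-01 -1.22783397e-04]
 [ 7.97841314e-06  1.37879370e-04 -9.99999990e-01]]
```

View pics/a.png

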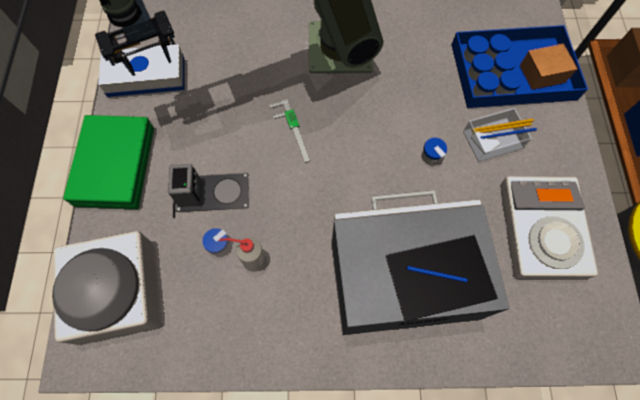

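View pics/b.png

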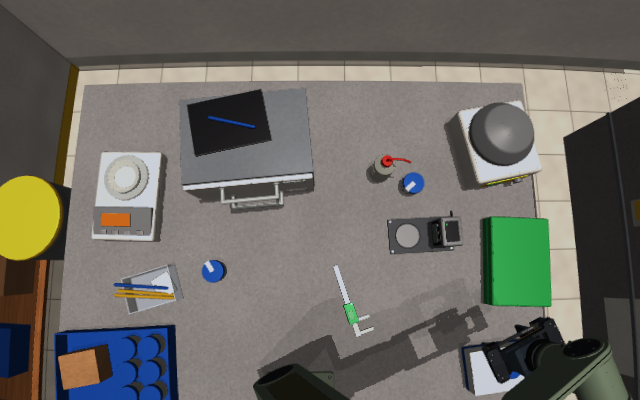

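Scene view: the handle is at about (405,197), the pad at (228,190) and the housing at (185,183). Top view: the cabinet spans (180–312, 90–195) with the handle bar near (250,200), and the pad is at (407,236). Next I measure the exact yaw from depth.

```bash
python3 - <<'E'
from h import *
for c in("top","scene"):
    im,d=camera(c); m=camera_model(c)
    vv,uu=np.mgrid[0:400,0:640]; P=px2w(c,np.c_[uu.ravel(),vv.ravel()],d,m)
    ok=d.ravel()>0
    sel=P[ok&(abs(P[:,2]-203)<8)&(P[:,0]>550)&(P[:,1]>-100)&(P[:,1]<350)]
    r=cv2.minAreaRect(sel[:,:2].astype(np.float32)); print(c,"cab",r,cv2.boxPoints(r).round(0).tolist())
    h=P[ok&(P[:,2]>165)&(P[:,2]<192)&(P[:,0]>520)&(P[:,0]<650)&(P[:,1]>20)&(P[:,1]<240)]
    if len(h): 
        r=cv2.minAreaRect(h[:,:2].astype(np.float32));print("handle",len(h),r,np.percentile(h[:,2],[10,50,90]),cv2.boxPoints(r).round(0).tolist())
    for s in regions_of("reader",c)[:1]:
        q=P[s["region"].ravel()&ok]; q=q[q[:,2]>-5]; r=cv2.minAreaRect(q[q[:,2]<12][:,:2].astype(np.float32)); print("reader",r,cv2.boxPoints(r).round(0).tolist())
        t=q[q[:,2]>95]; print("top",t.mean(0),len(t))
    print([pt(t,c) for t in("handle","pad","window")])
E
```

```text
top cab ((768.9880981445312, 146.11972045898438), (266.34893798828125, 361.3267822265625), 5.206177711486816) [[620.0, 314.0], [653.0, -46.0], [918.0, -22.0], [885.0, 338.0]]
handle 497 ((617.9511108398438, 127.96839141845703), (45.00958251953125, 218.5230712890625), 5.3221330642700195) [175.25656628 183.3022914  187.74173751] [[585.0, 235.0], [606.0, 17.0], [650.0, 21.0], [630.0, 239.0]]
reader ((514.9373779296875, -390.78546142578125), (113.37896728515625, 224.61087036132812), 5.268263816833496) [[448.0, -284.0], [469.0, -508.0], [582.0, -497.0], [561.0, -274.0]]
top [ 518.74096042 -441.49309212  110.86561992] 655
[[(0.71, [602.6, 132.4, 181.2])], [(0.92, [515.0, -338.0, 6.1])], [(0.84, [520.0, -411.2, 52.9])]]
scene cab ((773.369873046875, 145.70407104492188), (265.6196594238281, 362.7737121582031), 5.5141072273254395) [[624.0, 313.0], [659.0, -48.0], [923.0, -22.0], [888.0, 339.0]]
handle 374 ((616.9751586914062, 129.42587280273438), (38.59043502807617, 160.96527099609375), 5.520480632781982) [179.22351527 182.70550336 185.25603148] [[590.0, 208.0], [606.0, 47.0], [644.0, 51.0], [628.0, 211.0]]
reader ((516.0902709960938, -387.2017822265625), (128.8140106201172, 216.86685180664062), 7.491529941558838) [[438.0, -288.0], [466.0, -503.0], [594.0, -486.0], [566.0, -271.0]]
top [ 525.7909717  -442.34355276  109.74675462] 748
[[(0.7, [604.2, 130.2, 177.1])], [(0.85, [514.3, -341.7, 4.9])], [(0.67, [516.1, -414.3, 57.6])]]
```

{"op": "drive_tool", "data": {
  "deltas": [
    {"x":2.47,"y":4.38,"rz":4.76,"fingers":3.2},
    {"x":2.47,"y":4.38,"rz":4.76},
    {"x":2.47,"y":4.38,"rz":4.76},
    {"x":2.47,"y":4.38,"rz":4.76},
    {"x":2.47,"y":4.38,"rz":4.76}
  ]
}}

```text
schema error: expected keys x, y, z, rx, ry, rz, fingers
```

{"op": "drive_tool", "data": {
  "deltas": [
    {"x":2.47,"y":4.38,"rz":4.76},
    {"x":2.47,"y":4.38,"rz":4.76},
    {"x":2.47,"y":4.38,"rz":4.76},
    {"x":2.47,"y":4.38,"rz":4.76},
    {"x":2.47,"y":4.38,"rz":4.76}
  ]
}}

```text
schema error: expected keys x, y, z, rx, ry, rz, fingers
```

{"op": "drive_tool", "data": {
  "deltas": [
    {"x":2.47,"y":4.38,"rz":4.76},
    {"x":2.47,"y":4.38,"rz":4.76},
    {"x":2.47,"y":4.38,"rz":4.76},
    {"x":2.47,"y":4.38,"rz":4.76},
    {"x":2.47,"y":4.38,"rz":4.76}
  ]
}}

```text
schema error: expected keys x, y, z, rx, ry, rz, fingers
```

{"op": "drive_tool", "data": {
  "deltas": [
    {"x":2.47,"y":4.38,"z":0,"rx":0,"ry":0,"rz":4.76,"fingers":3.2},
    {"x":2.47,"y":4.38,"z":0,"rx":0,"ry":0,"rz":4.76,"fingers":3.2},
    {"x":2.47,"y":4.38,"z":0,"rx":0,"ry":0,"rz":4.76,"fingers":3.2},
    {"x":2.47,"y":4.38,"z":0,"rx":0,"ry":0,"rz":4.76,"fingers":3.2},
    {"x":2.47,"y":4.38,"z":0,"rx":0,"ry":0,"rz":4.76,"fingers":3.2}
  ]
}}

```text
t: 1.92
position: [357.5, -305.2, 239.2]
eef_rot: [[0.671, 0.742, 0.001], [0.742, -0.671, -0.0], [0.0, 0.001, -1.0]]
ft_force: [0.2, -0.5, -0.0]
finger_gap: 43.9
grasp_force: 0.0
```

{"op": "drive_tool", "data": {
  "deltas": [
    {"x":2.47,"y":4.38,"z":0,"rx":0,"ry":0,"rz":4.76,"fingers":3.2},
    {"x":2.47,"y":4.38,"z":0,"rx":0,"ry":0,"rz":4.76,"fingers":3.2},
    {"x":2.47,"y":4.38,"z":0,"rx":0,"ry":0,"rz":4.76,"fingers":3.2},
    {"x":2.47,"y":4.38,"z":0,"rx":0,"ry":0,"rz":4.76,"fingers":3.2},
    {"x":2.47,"y":4.38,"z":0,"rx":0,"ry":0,"rz":4.76,"fingers":3.2}
  ]
}}

```text
t: 2.55
position: [481.0, -86.0, 239.2]
eef_rot: [[0.314, 0.949, 0.001], [0.949, -0.314, -0.0], [-0.0, 0.001, -1.0]]
ft_force: [1.5, -0.6, 1.0]
finger_gap: 32.1
grasp_force: 0.0
```

{"op": "drive_tool", "data": {
  "deltas": [
    {"x":2.47,"y":4.38,"z":0,"rx":0,"ry":0,"rz":4.76,"fingers":3.2},
    {"x":2.47,"y":4.38,"z":0,"rx":0,"ry":0,"rz":4.76,"fingers":3.2},
    {"x":2.47,"y":4.38,"z":0,"rx":0,"ry":0,"rz":4.76,"fingers":3.2},
    {"x":2.47,"y":4.38,"z":0,"rx":0,"ry":0,"rz":4.76,"fingers":3.2},
    {"x":2.47,"y":4.38,"z":0,"rx":0,"ry":0,"rz":4.76,"fingers":3.2}
  ]
}}

```text
t: 3.18
position: [604.5, 133.0, 239.0]
eef_rot: [[-0.096, 0.995, 0.0], [0.995, 0.096, -0.0], [-0.0, 0.0, -1.0]]
ft_force: [0.0, -0.6, -0.3]
finger_gap: 31.8
grasp_force: 0.0
```

```bash
python3 - <<'E'
from h import *
c="wrist"; m=camera_model(c);im,d=camera(c); cv2.imwrite("pics/c.png",im[:,:,::-1])
print(pt("handle",c),sense()["position"])
vv,uu=np.mgrid[0:400,0:640]; P=px2w(c,np.c_[uu.ravel(),vv.ravel()],d,m)
h=P[(d.ravel()>0)&(P[:,2]>172)&(P[:,2]<192)&(P[:,0]<613)&(P[:,0]>570)]
r=cv2.minAreaRect(h[:,:2].astype(np.float32));print(len(h),r,h.mean(0))
f=P[(d.ravel()>0)&(P[:,2]>194)&(P[:,2]<215)&(P[:,0]>610)]
if len(f):r=cv2.minAreaRect(f[:,:2].astype(np.float32));print("cabtop",r,cv2.boxPoints(r).round(0).tolist())
E
```

```text
[(0.7, [603.1, 141.1, 175.9])] [605.63908201 135.53895323 238.20113603]
2886 ((605.90673828125, 129.8039093017578), (21.857072830200195, 160.67567443847656), 3.0553712844848633) [601.88985764 154.54515713 183.03375769]
cabtop ((692.4951171875, 181.33433532714844), (240.9979248046875, 144.73814392089844), 85.53109741210938) [[611.0, 67.0], [755.0, 56.0], [774.0, 296.0], [630.0, 307.0]]
```

View pics/c.png

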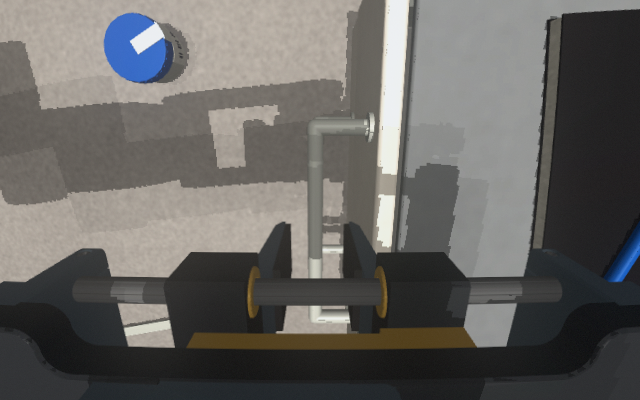

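The wrist view shows the bar (column 315) centred between the fingers (275/360) and parallel to them. Descending.

{"op": "drive_tool", "data": {
  "deltas": [
    {"x":0,"y":0,"z":-1.8,"rx":0,"ry":0,"rz":0,"fingers":3.2},
    {"x":0,"y":0,"z":-1.8,"rx":0,"ry":0,"rz":0,"fingers":3.2},
    {"x":0,"y":0,"z":-1.8,"rx":0,"ry":0,"rz":0,"fingers":3.2},
    {"x":0,"y":0,"z":0,"rx":0,"ry":0,"rz":0,"fingers":0.8},
    {"x":0,"y":0,"z":0,"rx":0,"ry":0,"rz":0,"fingers":0.8}
  ],
  "newtons": 25
}}

```text
t: 3.9
position: [604.1, 131.1, 185.8]
eef_rot: [[-0.092, 0.996, 0.001], [0.996, 0.092, 0.0], [-0.0, 0.001, -1.0]]
ft_force: [-0.4, 0.6, 0.6]
finger_gap: 15.0
grasp_force: 0.0
```

{"op": "drive_tool", "data": {
  "deltas": [
    {"x":0,"y":0,"z":0,"rx":0,"ry":0,"rz":0,"fingers":0.8},
    {"x":0,"y":0,"z":0,"rx":0,"ry":0,"rz":0,"fingers":0.8},
    {"x":-0.5,"y":-0.05,"z":0,"rx":0,"ry":0,"rz":0,"fingers":0.8},
    {"x":-1,"y":-0.09,"z":0,"rx":0,"ry":0,"rz":0,"fingers":0.8},
    {"x":-1,"y":-0.09,"z":0,"rx":0,"ry":0,"rz":0,"fingers":0.8}
  ]
}}

```text
t: 4.53
position: [578.7, 128.8, 185.9]
eef_rot: [[-0.093, 0.996, 0.002], [0.996, 0.093, -0.0], [-0.001, 0.002, -1.0]]
ft_force: [1.9, -2.6, 5.8]
finger_gap: 10.7
grasp_force: 25.0
```

{"op": "drive_tool", "data": {
  "deltas": [
    {"x":-1.5,"y":-0.14,"z":0,"rx":0,"ry":0,"rz":0,"fingers":0.8},
    {"x":-1.5,"y":-0.14,"z":0,"rx":0,"ry":0,"rz":0,"fingers":0.8},
    {"x":-1.5,"y":-0.14,"z":0,"rx":0,"ry":0,"rz":0,"fingers":0.8},
    {"x":-1.5,"y":-0.14,"z":0,"rx":0,"ry":0,"rz":0,"fingers":0.8},
    {"x":-1.5,"y":-0.14,"z":0,"rx":0,"ry":0,"rz":0,"fingers":0.8}
  ]
}}

```text
t: 5.15
position: [503.2, 121.7, 185.9]
eef_rot: [[-0.093, 0.996, 0.002], [0.996, 0.093, -0.001], [-0.001, 0.002, -1.0]]
ft_force: [3.2, -3.3, 6.6]
finger_gap: 10.2
grasp_force: 25.0
```

{"op": "drive_tool", "data": {
  "deltas": [
    {"x":-1.5,"y":-0.14,"z":0,"rx":0,"ry":0,"rz":0,"fingers":0.8},
    {"x":-1.5,"y":-0.14,"z":0,"rx":0,"ry":0,"rz":0,"fingers":0.8},
    {"x":-1,"y":-0.09,"z":0,"rx":0,"ry":0,"rz":0,"fingers":0.8},
    {"x":-0.6,"y":-0.06,"z":0,"rx":0,"ry":0,"rz":0,"fingers":0.8},
    {"x":-0.4,"y":-0.04,"z":0,"rx":0,"ry":0,"rz":0,"fingers":0.8}
  ]
}}

```text
t: 5.78
position: [453.2, 117.0, 185.8]
eef_rot: [[-0.094, 0.996, 0.002], [0.996, 0.094, -0.001], [-0.001, 0.002, -1.0]]
ft_force: [1.8, -3.6, 6.6]
finger_gap: 10.2
grasp_force: 25.0
```

{"op": "drive_tool", "data": {
  "deltas": [
    {"x":0,"y":0,"z":0,"rx":0,"ry":0,"rz":0,"fingers":3.2},
    {"x":0,"y":0,"z":0,"rx":0,"ry":0,"rz":0,"fingers":3.2},
    {"x":0,"y":0,"z":0.5,"rx":0,"ry":0,"rz":0,"fingers":3.2},
    {"x":0,"y":0,"z":5,"rx":0,"ry":0,"rz":0,"fingers":3.2},
    {"x":0,"y":0,"z":5,"rx":0,"ry":0,"rz":0,"fingers":3.2}
  ]
}}

```text
t: 6.4
position: [453.3, 117.5, 290.9]
eef_rot: [[-0.093, 0.996, -0.002], [0.996, 0.093, -0.0], [0.0, -0.002, -1.0]]
ft_force: [1.1, 0.2, 0.1]
finger_gap: 32.2
grasp_force: 0.0
```

```bash
python3 - <<'E'
from h import *
print(sense()["position"])
for c in("wrist","top","scene"):
    camera(c)
    if c!="wrist":
        im,_=camera(c); cv2.imwrite(f"pics/d{c}.png",cv2.resize(im[70:270,130:370] if c=="top" else im[60:350,280:560],None,fx=2,fy=2)[:,:,::-1])
    for t in("jar","label","pot_a","handle"): print(c,t,pt(t,c))
    print(pt("jar",c,boxes_of))
E
```

```text
[453.30773741 117.53361023 290.85729587]
wrist jar [(0.86, [584.2, 135.7, 94.1])]
wrist label [(0.67, [580.1, 109.0, 130.4])]
wrist pot_a [(0.67, [564.9, 230.8, 85.8]), (0.62, [413.7, 260.3, 2.9]), (0.55, [591.1, 17.7, 86.0])]
wrist handle [(0.65, [453.6, 117.3, 174.4])]
[(0.56, [568.2, 134.8, 188.0])]
top jar [(0.74, [577.8, 132.2, 84.6])]
top label [(0.63, [570.9, 104.8, 127.0])]
top pot_a [(0.87, [678.8, -351.6, 1.2]), (0.71, [562.9, 233.1, 92.4]), (0.55, [586.2, 23.4, 90.2])]
top handle [(0.7, [453.4, 117.0, 182.9])]
[(0.59, [578.5, 125.4, 186.8]), (0.26, [714.8, 119.8, 208.0])]
scene jar [(0.85, [574.7, 132.1, 85.9]), (0.67, [573.9, 109.9, 124.4]), (0.4, [518.7, -416.2, 55.7])]
scene label [(0.88, [573.7, 108.7, 125.7])]
scene pot_a [(0.85, [587.3, 20.4, 86.4]), (0.79, [565.3, 234.6, 82.3]), (0.64, [676.4, -354.1, 0.2])]
scene handle [(0.66, [453.1, 116.4, 177.7])]
[(0.78, [588.1, 129.0, 186.8])]
```

View pics/dscene.png

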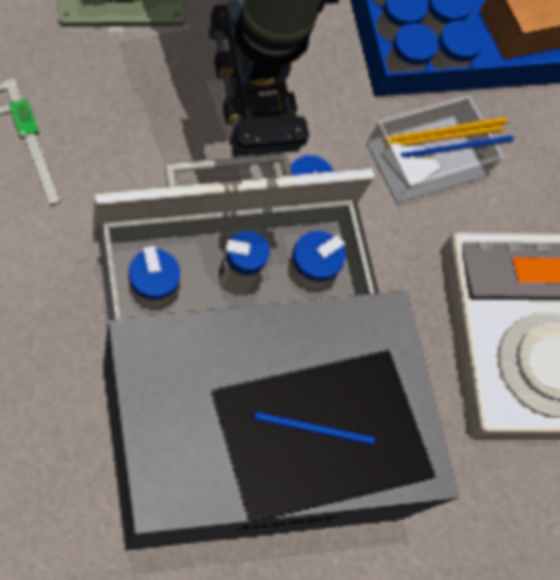

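The opened drawer shows three lids in the scene crop. The jar is the middle one at (247,252), with its tab pointing left (world -y) and the pots on either side. Moving above it while refining the lid centre and tab direction.

{"op": "drive_tool", "data": {
  "deltas": [
    {"x":2.5,"y":0.25,"z":0,"rx":0,"ry":0,"rz":0,"fingers":7.6},
    {"x":2.5,"y":0.25,"z":0,"rx":0,"ry":0,"rz":0,"fingers":7.6},
    {"x":2.5,"y":0.25,"z":0,"rx":0,"ry":0,"rz":0,"fingers":7.6},
    {"x":2.5,"y":0.25,"z":0,"rx":0,"ry":0,"rz":0,"fingers":7.6},
    {"x":0,"y":0,"z":0,"rx":0,"ry":0,"rz":0,"fingers":7.6}
  ]
}}

```text
t: 8.02
position: [554.9, 127.5, 289.3]
eef_rot: [[-0.093, 0.996, -0.001], [0.996, 0.093, -0.0], [-0.0, -0.001, -1.0]]
ft_force: [-1.1, -0.3, 0.5]
finger_gap: 75.8
grasp_force: 0.0
```

```bash
python3 - <<'E'
from h import *
print(sense()["position"])
vv,uu=np.mgrid[0:400,0:640];uv=np.c_[uu.ravel(),vv.ravel()]
for c in("wrist","scene","top"):
    m=camera_model(c);im,d=camera(c);P=px2w(c,uv,d,m)
    if c=="wrist": cv2.imwrite("pics/e.png",im[:,:,::-1])
    g=(d.ravel()>0)&(np.hypot(P[:,0]-579,P[:,1]-131)<40)&(abs(P[:,2]-185)<7)
    I=im.reshape(-1,3).astype(int)
    b=P[g&(I[:,2]>I[:,0]+40)];w=P[g&(I[:,0]>130)]
    if len(b)+len(w)<10: print(c,"none");continue
    (x,y),r=cv2.minEnclosingCircle(np.r_[b,w][:,:2].astype(np.float32))
    print(c,"circle",x,y,r,len(b),len(w),b.mean(0),w.mean(0) if len(w) else "")
    if len(w):
        print("tab ang",np.degrees(np.arctan2(w[:,1].mean()-y,w[:,0].mean()-x)), cv2.minAreaRect(w[:,:2].astype(np.float32)))
E
```

```text
[554.86252132 127.49837733 289.28260595]
wrist circle 577.580078125 131.80563354492188 26.8877010345459 2160 482 [577.55227628 136.91986886 185.4997845 ] [574.11397987 119.45279867 186.27606897]
tab ang -105.67365872979896 ((565.9224243164062, 121.21337890625), (26.902996063232422, 32.639564514160156), 78.74583435058594)
scene circle 579.2326049804688 131.18887329101562 26.67315101623535 226 48 [585.50062071 133.71687746 185.01181837] [576.64217402 116.62349428 186.36237003]
tab ang -100.08452645216758 ((574.894287109375, 117.34766387939453), (14.97338581085205, 25.891338348388672), 4.776304721832275)
top circle 575.3080444335938 127.45307159423828 23.672592163085938 76 31 [576.55561756 122.9097853  185.63205901] [573.27125697 114.5808947  186.61676069]
tab ang -98.99146707517816 ((572.3790283203125, 114.95755004882812), (16.97528648376465, 13.787721633911133), 89.14668273925781)
```

View pics/e.png

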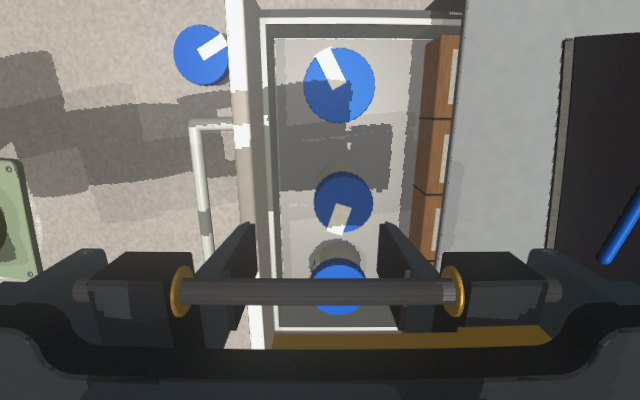

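The wrist view shows the jar lid at (343,202) with its tab pointing down-left (heading about -103°), in line with the finger mid-column. Centring, descending and gripping the lid.

{"op": "drive_tool", "data": {
  "deltas": [
    {"x":2.35,"y":0.4,"z":0,"rx":0,"ry":0,"rz":0,"fingers":7.6},
    {"x":0,"y":0,"z":-3,"rx":0,"ry":0,"rz":0,"fingers":7.6},
    {"x":0,"y":0,"z":-3,"rx":0,"ry":0,"rz":0,"fingers":7.6},
    {"x":0,"y":0,"z":-3,"rx":0,"ry":0,"rz":0,"fingers":7.6},
    {"x":0,"y":0,"z":-2.2,"rx":0,"ry":0,"rz":0,"fingers":7.6}
  ]
}}

```text
t: 8.8
position: [575.9, 131.3, 177.1]
eef_rot: [[-0.093, 0.996, -0.001], [0.996, 0.093, -0.0], [-0.0, -0.001, -1.0]]
ft_force: [0.3, -0.5, 1.3]
finger_gap: 76.1
grasp_force: 0.0
```

{"op": "drive_tool", "data": {
  "deltas": [
    {"x":0,"y":0,"z":0,"rx":0,"ry":0,"rz":0,"fingers":6},
    {"x":0,"y":0,"z":0,"rx":0,"ry":0,"rz":0,"fingers":5.4},
    {"x":0,"y":0,"z":0,"rx":0,"ry":0,"rz":0,"fingers":4.6},
    {"x":0,"y":0,"z":0,"rx":0,"ry":0,"rz":0,"fingers":4.6},
    {"x":0,"y":0,"z":0,"rx":0,"ry":0,"rz":0,"fingers":4.6}
  ],
  "newtons": 15
}}

```text
t: 9.43
position: [577.9, 131.6, 179.5]
eef_rot: [[-0.093, 0.996, 0.002], [0.996, 0.093, 0.001], [0.0, 0.002, -1.0]]
ft_force: [-0.5, 0.5, 5.8]
finger_gap: 51.8
grasp_force: 15.0
```

{"op": "drive_tool", "data": {
  "deltas": [
    {"x":0,"y":0,"z":1,"rx":0,"ry":0,"rz":0,"fingers":4.6},
    {"x":0,"y":0,"z":3,"rx":0,"ry":0,"rz":0,"fingers":4.6},
    {"x":0,"y":0,"z":4,"rx":0,"ry":0,"rz":0,"fingers":4.6},
    {"x":0,"y":0,"z":4,"rx":0,"ry":0,"rz":0,"fingers":4.6},
    {"x":0,"y":0,"z":2,"rx":0,"ry":0,"rz":0,"fingers":4.6}
  ],
  "newtons": 22
}}

```text
t: 10.05
position: [577.8, 131.5, 320.7]
eef_rot: [[-0.093, 0.996, 0.004], [0.996, 0.093, 0.001], [0.0, 0.004, -1.0]]
ft_force: [0.4, 0.5, -2.7]
finger_gap: 51.4
grasp_force: 22.0
```

```bash
python3 - <<'E'
from h import *
s=sense();print(s["position"],s["finger_gap"],s["grasp_force"])
im,_=camera("wrist");im2,_=camera("scene")
print(pt("jar","scene"),pt("label","scene"))
cv2.imwrite("pics/f.png",np.hstack([im[150:,120:520],cv2.resize(im2[60:240,280:520],None,fx=1.39,fy=1.39)[:250]])[:,:,::-1])
E
```

```text
[577.82126187 131.52021084 320.69002864] 51.38035098495999 21.99972778558731
[(0.58, [577.9, 135.9, 230.4])] [(0.87, [571.7, 104.3, 266.8]), (0.4, [452.7, 118.3, 177.5])]
```

View pics/f.png

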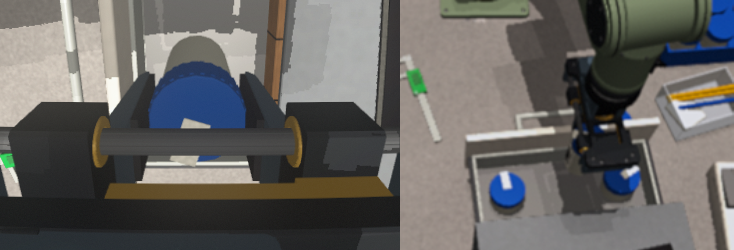

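The jar is held by its lid (197,110 in the left crop) and upright. Carrying it to the pad.

{"op": "drive_tool", "data": {
  "deltas": [
    {"x":-0.2,"y":-1.2,"z":0.5,"rx":0,"ry":0,"rz":1,"fingers":4.6},
    {"x":-0.3,"y":-2.4,"z":0,"rx":0,"ry":0,"rz":1,"fingers":4.6},
    {"x":-0.5,"y":-3.5,"z":0,"rx":0,"ry":0,"rz":1.2,"fingers":4.6},
    {"x":-0.5,"y":-3.8,"z":0,"rx":0,"ry":0,"rz":1.3,"fingers":4.6},
    {"x":-0.5,"y":-3.8,"z":0,"rx":0,"ry":0,"rz":1.3,"fingers":4.6}
  ]
}}

```text
t: 10.88
position: [556.4, -17.4, 322.1]
eef_rot: [[-0.194, 0.981, -0.002], [0.981, 0.194, -0.0], [0.0, -0.002, -1.0]]
ft_force: [0.9, -0.4, -1.7]
finger_gap: 51.4
grasp_force: 22.0
```

{"op": "drive_tool", "data": {
  "deltas": [
    {"x":-0.5,"y":-3.8,"z":0,"rx":0,"ry":0,"rz":1.3,"fingers":4.6},
    {"x":-0.5,"y":-3.8,"z":0,"rx":0,"ry":0,"rz":1.3,"fingers":4.6},
    {"x":-0.5,"y":-3.8,"z":0,"rx":0,"ry":0,"rz":1.3,"fingers":4.6},
    {"x":-0.5,"y":-3.8,"z":0,"rx":0,"ry":0,"rz":1.3,"fingers":4.6},
    {"x":-0.5,"y":-3.8,"z":0,"rx":0,"ry":0,"rz":1.3,"fingers":4.6}
  ]
}}

```text
t: 11.5
position: [531.2, -207.3, 322.1]
eef_rot: [[-0.304, 0.953, -0.002], [0.953, 0.304, 0.0], [0.001, -0.002, -1.0]]
ft_force: [0.1, 0.5, -1.8]
finger_gap: 51.7
grasp_force: 22.0
```

{"op": "drive_tool", "data": {
  "deltas": [
    {"x":-0.5,"y":-3.8,"z":0,"rx":0,"ry":0,"rz":1.3,"fingers":4.6},
    {"x":-0.5,"y":-3.8,"z":0,"rx":0,"ry":0,"rz":1.3,"fingers":4.6},
    {"x":-0.4,"y":-3,"z":-1,"rx":0,"ry":0,"rz":1.3,"fingers":4.6},
    {"x":-0.3,"y":-1.8,"z":-2,"rx":0,"ry":0,"rz":0.6,"fingers":4.6},
    {"x":-0.1,"y":-1,"z":-2,"rx":0,"ry":0,"rz":0,"fingers":4.6}
  ]
}}

```text
t: 12.12
position: [512.9, -341.1, 271.4]
eef_rot: [[-0.376, 0.927, -0.002], [0.927, 0.376, 0.001], [0.001, -0.001, -1.0]]
ft_force: [-0.2, 0.3, -1.4]
finger_gap: 51.5
grasp_force: 22.0
```

```bash
python3 - <<'E'
from h import *
s=sense();print(s["t"],s["position"],s["eef_rot"][0:2],s["finger_gap"],s["grasp_force"])
for c in("scene","top","wrist"):
    camera(c)
    print(c,[(t,pt(t,c)) for t in("jar","label","pad","window")])
E
```

```text
12.125 [ 512.94531957 -341.06671786  271.37867024] [[-3.75909501e-01  9.26654464e-01 -1.88462135e-03]
 [ 9.26655348e-01  3.75911340e-01  7.28408524e-04]] 51.51990701334548 22.000011205673218
scene [('jar', [(0.7, [716.5, -255.3, 1.6]), (0.62, [401.5, 261.4, 1.3]), (0.52, [509.4, -336.7, 178.7])]), ('label', [(0.48, [512.5, -366.4, 217.8])]), ('pad', [(0.56, [517.2, -345.7, 4.7])]), ('window', [(0.75, [519.7, -412.1, 57.1])])]
top [('jar', [(0.49, [513.1, -339.4, 179.4])]), ('label', [(0.79, [513.9, -363.9, 220.9]), (0.31, [514.1, -340.5, 181.4])]), ('pad', [(0.63, [513.6, -337.3, 7.9])]), ('window', [(0.78, [520.5, -412.0, 53.7])])]
wrist [('jar', [(0.96, [513.2, -341.4, 179.2])]), ('label', []), ('pad', [(0.77, [514.9, -337.0, 2.4])]), ('window', [])]
```

{"op": "drive_tool", "data": {
  "deltas": [
    {"x":0.1,"y":0.15,"z":-3.5,"rx":0,"ry":0,"rz":4,"fingers":4.6},
    {"x":0,"y":0,"z":-4,"rx":0,"ry":0,"rz":0,"fingers":4.6},
    {"x":0,"y":0,"z":-4,"rx":0,"ry":0,"rz":0,"fingers":4.6},
    {"x":0,"y":0,"z":-3,"rx":0,"ry":0,"rz":0,"fingers":4.6},
    {"x":0,"y":0,"z":-1.5,"rx":0,"ry":0,"rz":0,"fingers":4.6}
  ]
}}

```text
t: 13.5
position: [514.7, -337.6, 111.2]
eef_rot: [[-0.441, 0.898, -0.002], [0.898, 0.441, 0.002], [0.002, -0.001, -1.0]]
ft_force: [-0.4, 0.3, -1.6]
finger_gap: 51.4
grasp_force: 22.0
```

{"op": "drive_tool", "data": {
  "deltas": [
    {"x":0,"y":0,"z":-0.4,"rx":0,"ry":0,"rz":0,"fingers":4.6},
    {"x":0,"y":0,"z":-0.2,"rx":0,"ry":0,"rz":0,"fingers":4.6},
    {"x":0,"y":0,"z":-0.1,"rx":0,"ry":0,"rz":0,"fingers":4.6},
    {"x":0,"y":0,"z":-0.1,"rx":0,"ry":0,"rz":0,"fingers":4.6},
    {"x":0,"y":0,"z":0,"rx":0,"ry":0,"rz":0,"fingers":4.6}
  ]
}}

```text
t: 14.12
position: [515.4, -338.1, 105.3]
eef_rot: [[-0.441, 0.898, 0.001], [0.898, 0.441, -0.0], [-0.001, 0.0, -1.0]]
ft_force: [0.0, 0.3, -2.2]
finger_gap: 51.5
grasp_force: 22.0
```

{"op": "drive_tool", "data": {
  "deltas": [
    {"x":0,"y":0,"z":-0.2,"rx":0,"ry":0,"rz":0,"fingers":4.6},
    {"x":0,"y":0,"z":-0.1,"rx":0,"ry":0,"rz":0,"fingers":4.6},
    {"x":0,"y":0,"z":-0.1,"rx":0,"ry":0,"rz":0,"fingers":4.6},
    {"x":0,"y":0,"z":-0.05,"rx":0,"ry":0,"rz":0,"fingers":4.6},
    {"x":0,"y":0,"z":-0.05,"rx":0,"ry":0,"rz":0,"fingers":4.6}
  ]
}}

```text
t: 14.75
position: [515.3, -338.2, 100.6]
eef_rot: [[-0.441, 0.898, 0.0], [0.898, 0.441, -0.0], [-0.0, 0.0, -1.0]]
ft_force: [-0.8, 1.0, 4.6]
finger_gap: 51.5
grasp_force: 22.0
```

```bash
python3 - <<'E'
from h import *
s=sense();print(s["t"],s["position"],s["ft_force"])
camera("scene");camera("top")
for c in("scene","top"):
    print(c,[(t,pt(t,c,n=2)) for t in("jar","label")])
E
```

```text
14.75 [ 515.32967469 -338.2343719   100.56892991] [-0.75116202  0.96756779  4.57056469]
scene [('jar', []), ('label', [(0.65, [719.3, -258.9, 4.2]), (0.55, [516.8, -364.6, 44.5])])]
top [('jar', [(0.57, [513.5, -338.7, 5.7])]), ('label', [(0.59, [586.9, 20.4, 90.9]), (0.56, [516.1, -365.7, 48.9])])]
```

{"op": "drive_tool", "data": {
  "deltas": [
    {"x":0,"y":0,"z":0,"rx":0,"ry":0,"rz":0,"fingers":5.6},
    {"x":0,"y":0,"z":0,"rx":0,"ry":0,"rz":0,"fingers":6.6},
    {"x":0,"y":0,"z":0,"rx":0,"ry":0,"rz":0,"fingers":7.4},
    {"x":0,"y":0,"z":0,"rx":0,"ry":0,"rz":0,"fingers":7.4},
    {"x":0,"y":0,"z":0,"rx":0,"ry":0,"rz":0,"fingers":7.4}
  ]
}}

```text
t: 15.68
position: [515.3, -338.0, 99.9]
eef_rot: [[-0.441, 0.898, 0.0], [0.898, 0.441, 0.0], [0.0, 0.0, -1.0]]
ft_force: [-0.1, -0.5, 0.3]
finger_gap: 74.3
grasp_force: 0.0
```

{"op": "drive_tool", "data": {
  "deltas": [
    {"x":0,"y":0,"z":2,"rx":0,"ry":0,"rz":0,"fingers":7.4},
    {"x":0,"y":0,"z":3,"rx":0,"ry":0,"rz":0,"fingers":7.4},
    {"x":0,"y":0,"z":4,"rx":0,"ry":0,"rz":0,"fingers":7.4},
    {"x":0,"y":0,"z":4,"rx":0,"ry":0,"rz":0,"fingers":7.4},
    {"x":0,"y":0,"z":4,"rx":0,"ry":0,"rz":0,"fingers":7.4}
  ]
}}

```text
t: 16.3
position: [515.2, -337.9, 271.3]
eef_rot: [[-0.441, 0.898, 0.0], [0.898, 0.441, 0.0], [-0.0, 0.0, -1.0]]
ft_force: [0.2, -0.3, -0.1]
finger_gap: 74.1
grasp_force: 0.0
```

```bash
python3 - <<'E'
from h import *
s=sense();print(s["t"],s["position"])
im,_=camera("wrist");im2,_=camera("scene");camera("top")
for c in("wrist","scene","top"):
    print(c,[(t,pt(t,c,n=2)) for t in("jar","label","pad","handle")])
cv2.imwrite("pics/g.png",np.hstack([im[150:,120:520],cv2.resize(im2[130:250,140:300],None,fx=2.1,fy=2.1)[:250]])[:,:,::-1])
E
```

```text
16.3 [ 515.18066883 -337.93131804  271.28184094]
wrist [('jar', [(0.92, [518.8, -341.6, 7.9])]), ('label', []), ('pad', [(0.78, [513.1, -340.3, 2.8])]), ('handle', [])]
scene [('jar', [(0.57, [514.6, -332.6, 8.0])]), ('label', [(0.58, [518.5, -362.7, 45.2])]), ('pad', []), ('handle', [(0.65, [455.0, 118.6, 180.6])])]
top [('jar', [(0.56, [514.5, -341.8, 6.7])]), ('label', [(0.91, [517.2, -367.0, 48.7])]), ('pad', [(0.78, [513.2, -340.3, 9.0]), (0.24, [615.9, 134.6, 88.7])]), ('handle', [(0.89, [453.3, 116.3, 181.4])])]
```

View pics/g.png

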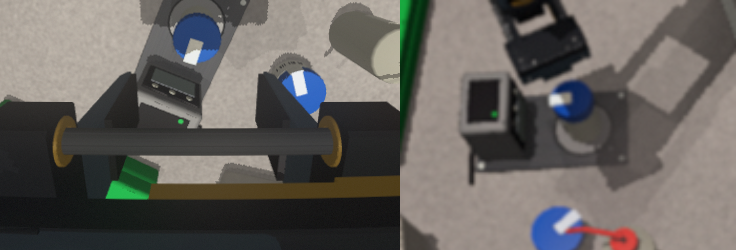

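The jar stands on the pad with its tab at (193,50) in the left crop, pointing at the housing window. Returning to the handle.

{"op": "drive_tool", "data": {
  "deltas": [
    {"x":-0.62,"y":4.55,"z":0,"rx":0,"ry":0,"rz":-2.1,"fingers":3.2},
    {"x":-0.62,"y":4.55,"z":0,"rx":0,"ry":0,"rz":-2.1,"fingers":3.2},
    {"x":-0.62,"y":4.55,"z":0,"rx":0,"ry":0,"rz":-2.1,"fingers":3.2},
    {"x":-0.62,"y":4.55,"z":0,"rx":0,"ry":0,"rz":-2.1,"fingers":3.2},
    {"x":-0.62,"y":4.55,"z":0,"rx":0,"ry":0,"rz":-2.1,"fingers":3.2}
  ]
}}

```text
t: 17.68
position: [484.0, -109.2, 270.2]
eef_rot: [[-0.268, 0.963, 0.001], [0.963, 0.268, 0.0], [-0.0, 0.001, -1.0]]
ft_force: [0.7, 0.3, -0.2]
finger_gap: 32.1
grasp_force: 0.0
```

{"op": "drive_tool", "data": {
  "deltas": [
    {"x":-0.62,"y":4.55,"z":0,"rx":0,"ry":0,"rz":-2.1,"fingers":3.2},
    {"x":-0.62,"y":4.55,"z":0,"rx":0,"ry":0,"rz":-2.1,"fingers":3.2},
    {"x":-0.62,"y":4.55,"z":0,"rx":0,"ry":0,"rz":-2.1,"fingers":3.2},
    {"x":-0.62,"y":4.55,"z":0,"rx":0,"ry":0,"rz":-2.1,"fingers":3.2},
    {"x":-0.62,"y":4.55,"z":0,"rx":0,"ry":0,"rz":-2,"fingers":3.2}
  ]
}}

```text
t: 18.3
position: [453.0, 118.4, 270.2]
eef_rot: [[-0.09, 0.996, 0.001], [0.996, 0.09, 0.0], [0.0, 0.001, -1.0]]
ft_force: [-0.1, -0.9, 1.2]
finger_gap: 32.0
grasp_force: 0.0
```

{"op": "drive_tool", "data": {
  "deltas": [
    {"x":0,"y":0,"z":-2,"rx":0,"ry":0,"rz":0,"fingers":3.2},
    {"x":0,"y":0,"z":-2,"rx":0,"ry":0,"rz":0,"fingers":3.2},
    {"x":0,"y":0,"z":0,"rx":0,"ry":0,"rz":0,"fingers":3.2},
    {"x":0,"y":0,"z":0,"rx":0,"ry":0,"rz":0,"fingers":3.2},
    {"x":0,"y":0,"z":0,"rx":0,"ry":0,"rz":0,"fingers":3.2}
  ]
}}

```text
t: 18.92
position: [453.9, 116.9, 230.9]
eef_rot: [[-0.091, 0.996, 0.002], [0.996, 0.091, 0.0], [0.0, 0.002, -1.0]]
ft_force: [-0.0, -0.1, -0.1]
finger_gap: 31.9
grasp_force: 0.0
```

```bash
python3 - <<'E'
from h import *
camera("wrist");print(pt("handle","wrist"),pt("pot_a","wrist"));s=sense();print(s["t"],s["position"],s["eef_rot"][0])
E
```

```text
[(0.6, [451.4, 116.7, 178.8])] [(0.89, [405.3, 258.1, 0.9]), (0.72, [561.1, 232.4, 84.1])]
19.075 [453.59423381 116.8875184  230.51649763] [-0.0910205   0.99584837  0.00113976]
```

{"op": "drive_tool", "data": {
  "deltas": [
    {"x":0,"y":0,"z":-2.5,"rx":0,"ry":0,"rz":0,"fingers":3.2},
    {"x":0,"y":0,"z":-2,"rx":0,"ry":0,"rz":0,"fingers":3.2},
    {"x":0,"y":0,"z":0,"rx":0,"ry":0,"rz":0,"fingers":0.8},
    {"x":0,"y":0,"z":0,"rx":0,"ry":0,"rz":0,"fingers":0.8},
    {"x":0,"y":0,"z":0,"rx":0,"ry":0,"rz":0,"fingers":0.8}
  ],
  "newtons": 25
}}

```text
t: 19.7
position: [453.6, 117.1, 185.9]
eef_rot: [[-0.091, 0.996, 0.001], [0.996, 0.091, 0.0], [0.0, 0.001, -1.0]]
ft_force: [-0.7, -0.5, 0.9]
finger_gap: 10.2
grasp_force: 25.0
```

{"op": "drive_tool", "data": {
  "deltas": [
    {"x":0,"y":0,"z":0,"rx":0,"ry":0,"rz":0,"fingers":0.8},
    {"x":0.5,"y":0.05,"z":0,"rx":0,"ry":0,"rz":0,"fingers":0.8},
    {"x":1,"y":0.09,"z":0,"rx":0,"ry":0,"rz":0,"fingers":0.8},
    {"x":1.5,"y":0.14,"z":0,"rx":0,"ry":0,"rz":0,"fingers":0.8},
    {"x":1.5,"y":0.14,"z":0,"rx":0,"ry":0,"rz":0,"fingers":0.8}
  ]
}}

```text
t: 20.32
position: [499.4, 121.3, 185.8]
eef_rot: [[-0.091, 0.996, 0.001], [0.996, 0.091, 0.0], [0.0, 0.001, -1.0]]
ft_force: [-1.3, -0.9, 5.7]
finger_gap: 10.5
grasp_force: 25.0
```

{"op": "drive_tool", "data": {
  "deltas": [
    {"x":1.5,"y":0.14,"z":0,"rx":0,"ry":0,"rz":0,"fingers":0.8},
    {"x":1.5,"y":0.14,"z":0,"rx":0,"ry":0,"rz":0,"fingers":0.8},
    {"x":1.5,"y":0.14,"z":0,"rx":0,"ry":0,"rz":0,"fingers":0.8},
    {"x":1.5,"y":0.14,"z":0,"rx":0,"ry":0,"rz":0,"fingers":0.8},
    {"x":1.5,"y":0.14,"z":0,"rx":0,"ry":0,"rz":0,"fingers":0.8}
  ]
}}

```text
t: 20.95
position: [574.4, 128.4, 185.8]
eef_rot: [[-0.091, 0.996, 0.001], [0.996, 0.091, 0.001], [0.0, 0.002, -1.0]]
ft_force: [-1.8, -0.4, 5.5]
finger_gap: 10.3
grasp_force: 25.0
```

{"op": "drive_tool", "data": {
  "deltas": [
    {"x":1,"y":0.09,"z":0,"rx":0,"ry":0,"rz":0,"fingers":0.8},
    {"x":0.7,"y":0.07,"z":0,"rx":0,"ry":0,"rz":0,"fingers":0.8},
    {"x":0.4,"y":0.04,"z":0,"rx":0,"ry":0,"rz":0,"fingers":0.8},
    {"x":0.2,"y":0.02,"z":0,"rx":0,"ry":0,"rz":0,"fingers":0.8},
    {"x":0.2,"y":0.02,"z":0,"rx":0,"ry":0,"rz":0,"fingers":0.8}
  ]
}}

```text
t: 21.58
position: [599.3, 130.8, 185.9]
eef_rot: [[-0.091, 0.996, 0.002], [0.996, 0.091, 0.001], [0.0, 0.002, -1.0]]
ft_force: [-0.9, -0.2, 5.7]
finger_gap: 10.3
grasp_force: 25.0
```

Continue until the stop shows in the force.

{"op": "drive_tool", "data": {
  "deltas": [
    {"x":0.2,"y":0.02,"z":0,"rx":0,"ry":0,"rz":0,"fingers":0.8},
    {"x":0.2,"y":0.02,"z":0,"rx":0,"ry":0,"rz":0,"fingers":0.8},
    {"x":0.2,"y":0.02,"z":0,"rx":0,"ry":0,"rz":0,"fingers":0.8},
    {"x":0.2,"y":0.02,"z":0,"rx":0,"ry":0,"rz":0,"fingers":0.8},
    {"x":0.1,"y":0.01,"z":0,"rx":0,"ry":0,"rz":0,"fingers":0.8}
  ]
}}

```text
t: 22.2
position: [605.7, 131.4, 185.8]
eef_rot: [[-0.091, 0.996, -0.004], [0.996, 0.091, -0.0], [0.0, -0.004, -1.0]]
ft_force: [-9.6, -0.6, 10.7]
finger_gap: 10.4
grasp_force: 25.0
```

{"op": "drive_tool", "data": {
  "deltas": [
    {"x":0.1,"y":0.01,"z":0,"rx":0,"ry":0,"rz":0,"fingers":0.8},
    {"x":0.1,"y":0.01,"z":0,"rx":0,"ry":0,"rz":0,"fingers":0.8},
    {"x":0.1,"y":0.01,"z":0,"rx":0,"ry":0,"rz":0,"fingers":0.8},
    {"x":0.1,"y":0.01,"z":0,"rx":0,"ry":0,"rz":0,"fingers":0.8},
    {"x":0,"y":0,"z":0,"rx":0,"ry":0,"rz":0,"fingers":0.8}
  ]
}}

```text
t: 22.82
position: [605.8, 131.4, 185.7]
eef_rot: [[-0.091, 0.996, -0.013], [0.996, 0.091, -0.001], [-0.0, -0.013, -1.0]]
ft_force: [-16.7, -1.7, 13.7]
finger_gap: 10.5
grasp_force: 25.0
```

The stop is reached (x stays at 605.8 while the force climbs). Relaxing, releasing and lifting.

{"op": "drive_tool", "data": {
  "deltas": [
    {"x":-0.5,"y":-0.05,"z":0,"rx":0,"ry":0,"rz":0,"fingers":0.8},
    {"x":0,"y":0,"z":0,"rx":0,"ry":0,"rz":0,"fingers":3.2},
    {"x":0,"y":0,"z":0,"rx":0,"ry":0,"rz":0,"fingers":3.2},
    {"x":0,"y":0,"z":0,"rx":0,"ry":0,"rz":0,"fingers":3.2},
    {"x":0,"y":0,"z":0.5,"rx":0,"ry":0,"rz":0,"fingers":3.2}
  ]
}}

```text
t: 23.45
position: [606.3, 131.3, 189.4]
eef_rot: [[-0.091, 0.996, -0.001], [0.996, 0.091, -0.0], [-0.0, -0.001, -1.0]]
ft_force: [1.5, -0.1, 0.0]
finger_gap: 32.1
grasp_force: 0.0
```

{"op": "drive_tool", "data": {
  "deltas": [
    {"x":0,"y":0,"z":3,"rx":0,"ry":0,"rz":0,"fingers":3.2},
    {"x":0,"y":0,"z":4,"rx":0,"ry":0,"rz":0,"fingers":3.2},
    {"x":-3,"y":0,"z":4,"rx":0,"ry":0,"rz":0,"fingers":3.2},
    {"x":-5,"y":0,"z":3,"rx":0,"ry":0,"rz":0,"fingers":3.2},
    {"x":-5,"y":0,"z":0,"rx":0,"ry":0,"rz":0,"fingers":3.2}
  ]
}}

```text
t: 24.08
position: [476.3, 131.6, 332.9]
eef_rot: [[-0.091, 0.996, 0.006], [0.996, 0.091, 0.002], [0.001, 0.006, -1.0]]
ft_force: [0.9, 0.2, 0.6]
finger_gap: 31.9
grasp_force: 0.0
```

{"op": "drive_tool", "data": {
  "deltas": [
    {"x":0,"y":0,"z":0,"rx":0,"ry":0,"rz":0,"fingers":3.2},
    {"x":0,"y":0,"z":0,"rx":0,"ry":0,"rz":0,"fingers":3.2},
    {"x":0,"y":0,"z":0,"rx":0,"ry":0,"rz":0,"fingers":3.2},
    {"x":0,"y":0,"z":0,"rx":0,"ry":0,"rz":0,"fingers":3.2},
    {"x":0,"y":0,"z":0,"rx":0,"ry":0,"rz":0,"fingers":3.2}
  ]
}}

```text
t: 24.7
position: [476.8, 131.3, 329.5]
eef_rot: [[-0.091, 0.996, -0.001], [0.996, 0.091, -0.0], [-0.0, -0.001, -1.0]]
ft_force: [0.3, 0.1, -0.2]
finger_gap: 31.8
grasp_force: 0.0
```

```bash
python3 - <<'E'
from h import *
s=sense();print(s["t"],s["position"])
im,_=camera("top");im2,_=camera("scene")
for c in("top","scene"): print(c,[(t,pt(t,c,n=3)) for t in("handle","jar","label","pad","pot_d")])
cv2.imwrite("pics/h.png",np.hstack([im,im2])[:,:,::-1][50:350,130:930])
E
```

```text
24.7 [476.8258744  131.32769468 329.54820517]
top [('handle', [(0.78, [607.5, 131.1, 182.5])]), ('jar', [(0.9, [513.3, -339.7, 5.7])]), ('label', [(0.74, [517.8, -364.7, 46.9])]), ('pad', [(0.84, [514.5, -337.3, 7.8])]), ('pot_d', [(0.67, [675.1, -353.7, 0.6]), (0.56, [405.6, 256.3, 1.2]), (0.16, [514.7, -339.5, 4.2])])]
scene [('handle', [(0.56, [606.5, 132.5, 178.3])]), ('jar', [(0.89, [515.1, -332.5, 6.3])]), ('label', [(0.96, [515.4, -362.9, 46.2])]), ('pad', [(0.95, [514.1, -342.6, 4.7])]), ('pot_d', [(0.82, [680.9, -356.6, 0.2]), (0.59, [401.0, 262.9, 0.8])])]
```

View pics/h.png

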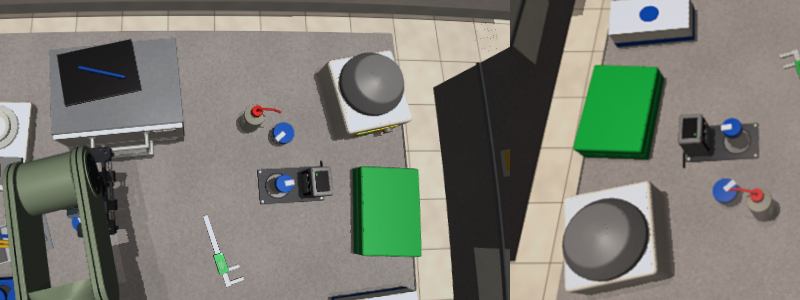

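The drawer is shut, the jar is upright on the pad with its tab towards the window, and the bystander pots and bottle are standing. Handing in.

```bash
python3 -c "
from bench import hand_in
print(hand_in())"
```

```text
the job is handed in; nothing more can be done
None
```

The job is handed in, with no verdict returned: the jar stands on the reader's pad with its label facing the window, and the drawer was pushed shut to its stop. I didn't look inside the drawer after closing it, so the two pots still standing there isn't confirmed.

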